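Set the worktop lights to the tabbed level

ROBOT

A 7-joint arm with a two-finger parallel gripper is mounted at the origin on a cart in front of the work surface, level with it; the furniture and walls round the work are solid. World frame = base frame: x ahead of the robot, y to its left, z up, the work surface at z = 0. Lengths are in mm, angles in rad, forces in N, time in s.
With the tool pointing down it reaches from about 400 to 850 mm from the base axis. Payload 10.4 kg.
Tool frame: the origin (TCP) lies on the mounting face of the last link; the fingertips stand 173 mm ahead of it and the grasp point (between the pads) lies ahead of it (robot.pinch_z is the z of the grasp point in the tool frame, in mm); z points along the fingers, y is the direction in which the jaws open and shut (so a half turn about z gives the same grasp; the last joint's range is limited). The gripper opens to 85 mm and grips with 20 to 120 N. Pads are 22 mm wide; open, the fingers measure 114 mm over their backs; the gripper's body (76 mm by 85 mm) begins 54 mm behind the grasp point. The pads swing forward as they close: fully open they stand 13 mm farther back than shut.
Start: joints at [-1.228, 0.332, -0.065, 1.46, 0.022, 1.35, -0.088], TCP at [223.546, 583.66, 404.738] pointing down, gripper open.
Joint ranges: [-2.6, 2.6], [-0.5, 2.12], [-1.47, 1.34], [0.16, 2.42], [-1.27, 4.41], [0.06, 2.06], [-2.6, 2.6]. Speed limits (rad/s): [2.22, 2.22, 2.79, 2.79, 3.14, 3.14, 3.14].

INTERFACE

Orientations are given as a unit quaternion [w, x, y, z].
In Python, from cell import status, cams, robot gives the robot as it stands. The module is installed in compiled form; this text tells all that it offers.
- The arm moves only by the shell command python3 -m crank 'ROWS' [FORCE]. ROWS is text: rows parted by semicolons, each of 7 numbers parted by spaces: the opening, from -1 (shut) to 1 (fully open), so that 0 is half open, then the shift along the tool's x, y, z in mm, then the turn, a rotation vector about the tool's x, y, z in degrees. A call has 1 to 20 rows; each row is the pose to reach, as a shift and turn from the pose commanded when the call began, along the tool's axes at that moment; what a row does not reach only later rows make up. A row lasts 1/8 s, in which the tool goes at most 62.5 mm and 10.7 degrees, less where a joint would pass 70% of its speed; a pose out of reach is approached as far as the arm can. A call with a gripper value outside its range is refused whole. The fingers move at their own pace and stop on an object; FORCE is the grip in N (left out, the last holds). Time passes only in rows, so rows that repeat a pose let the fingers close. It gives the time, the measured TCP pose, the force and the opening at its end, in the units of the state.
- status.get_state(): the state, without advancing time (a new reading comes with each control period).
- cams.read_camera(name): name is "side" or "top"; returns (picture, depth): 400x640x3 uint8, red, green, blue; 400x640 float32, mm along the optical axis (not along the pixel's ray), 0 where there is no reading.
- cams.camera_model(name): a dict with "fx", "fy", "cx", "cy" (pixels), "k1" (the pictures are not rectified: a ray, as slopes to the right and down, at radius r is drawn at 1 + k1 r^2 times it, then the intrinsics apply), "R" (3x3) and "t" (3): a world point X has camera coordinates R X + t. Camera axes: x right, y down, z forward; pixel columns grow to the right and rows downward; lengths in mm; the calibration is good to about 2 mm. A picture is of the moment at which its call begins. camera_model takes no time and is no camera call.
- robot.finish_job(): hands the job in, once; it reports no verdict.
The state is a dict: "time_s": time; "joint_positions": joint angles; "qd": joint speeds; "joint_efforts": joint torques, N m; "tool_pos": TCP position; "orientation": TCP orientation; "ft_force": force on the tool from outside, world axes, zero at the start; "ft_torque": the same for the moment, N m; "gripper_width": opening from 0.0 (shut) to 1.0 (fully open).
Only numpy, scipy, OpenCV 4.12 (cv2) and the standard library are available. Lean on these libraries where they do the work, as an engineer would, in place of code of your own. Each camera call takes 0.05 s, during which the arm holds its last target.

TASK

Two white slide dimmers stand on the worktop: the longer one is for the lights, the shorter one for the extractor fan. On the longer dimmer, slide the black grip along its track until the middle of the grip is level with the small flat black tab clipped on that dimmer's edge, then let go. Leave the shorter dimmer's grip where it is.

Things in the scene. Friction and masses are not known exactly. Their poses are not given: they have to be found in the camera images.
- light_grip (a point): Centre of the top face of the longer dimmer's black grip: a block 18 mm along the track, 26 across, 34 tall, top 62 mm above the worktop, underside 6 mm above the white housing (250 long, 90 wide, 22 high, fixed, turned up to 32 degrees, left or right of the robot). Axes turn with the dimmer: x along the track, away from the robot; y across it, to the left; z up.
- light_slider (a joint): Place of the longer dimmer's grip on its track, m: 0 at the end nearer the robot, 0.14 at the far end; 0.07 is the middle of the housing. Grows along light_grip's x. Starts between 0.005 and 0.03. About 1.5 N of friction, no spring, no detents: it stays where it is left.
- light_tab: Flat black plastic tab, 14 mm along the track, 28 across, 3 thick, fixed on the longer dimmer's left (+y) edge, centre 33 mm left of the middle of the track, top 25 mm above the worktop. Origin: centre of its underside, on the housing's top; axes parallel to light_grip's. Lies 35 to 115 mm farther along the track than the grip's start, at least 20 mm before the far end.
- fan_grip (a point): Centre of the top face of the shorter dimmer's grip, alike in size and height (white housing 155 mm long, 90 wide, 22 high, fixed, 60 mm of travel, with a tab of its own). To be left alone. Axes: x along its track, away from the robot; y to the left; z up. The two dimmers may stand either way round, left and right.

How it is judged:
By the outcome, as a careful person would: the job done as asked, in the order asked, and still so for the second after the job is handed in, with the robot touching nothing.
It also fails if it takes over 29 s, if anything falls off the work surface, if the arm or the gripper's body presses on something with over 40 N, if the wrist force passes 120 N, or if a joint passes its speed limit or range.

## Working session

There is one attempt and no reset: what is moved stays moved. The work goes in short steps, Python scripts to look and compute and a shell command to move; the robot and the scene stay as the last step left them, time stands still between calls to the robot, and variables do not carry over. Pictures are saved under pics/ and viewed, and the job is handed in when it is done.

```bash
mkdir -p pics; python3 - <<'E'
from cell import status,cams,robot
import cv2,numpy as np
print(status.get_state()); print(robot.pinch_z)
for n in("top","side"):
    p,d=cams.read_camera(n); cv2.imwrite(f"pics/{n}0.png",p[:,:,::-1]); np.savez(f"{n}0.npz",p=p,d=d)
    print(n,cams.camera_model(n))
E
```

```text
{'time_s': 0.0, 'joint_positions': array([-1.22761321,  0.33288425, -0.06473208,  1.46094062,  0.02159824,
        1.34986532, -0.08846968]), 'qd': array([ 0.00264449, -0.00087015, -0.0004639 , -0.00014128,  0.00104082,
        0.00040984,  0.00178826]), 'joint_efforts': array([ 1.09946537e-03, -6.25421405e+01,  4.95181116e-02, -3.91603553e+01,
        1.62384968e-02,  9.53049195e-03, -1.12525530e-06]), 'tool_pos': array([223.4841611 , 583.54726721, 403.90843244]), 'orientation': array([-1.02201440e-04,  1.81833678e-01,  9.83329051e-01, -6.93479382e-04]), 'ft_force': array([ 0.07097698,  0.11551255, -0.35117778]), 'ft_torque': array([-0.0356149 ,  0.01882961,  0.00328189]), 'gripper_width': 0.9986972104481261}
154.70000000000002
top {'fx': 507.60795925757975, 'fy': 507.60795925757975, 'cx': 321.69292562945407, 'cy': 206.69907473782553, 'k1': 0.025307808819863296, 'R': array([[-0.02740658, -0.99960653,  0.00597124],
       [-0.97806665,  0.02558118, -0.20671536],
       [ 0.20648127, -0.01150563, -0.9783829 ]]), 't': array([ -10.68083205,  522.46595704, 1045.11093296])}
side {'fx': 474.70857106163373, 'fy': 474.70857106163373, 'cx': 322.60436407025395, 'cy': 203.75933316520906, 'k1': 0.036430647405876156, 'R': array([[-0.99892844, -0.04217074, -0.01906811],
       [-0.00612379,  0.52881692, -0.84871383],
       [ 0.04587443, -0.84768762, -0.52850851]]), 't': array([504.88109819,  61.48000095, 968.672033  ])}
```

View pics/top0.png

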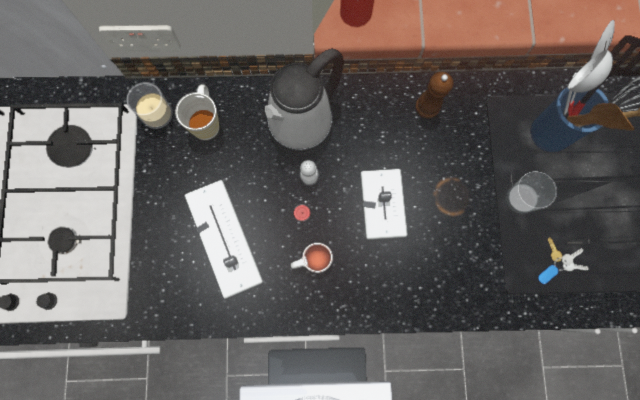

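View pics/side0.png

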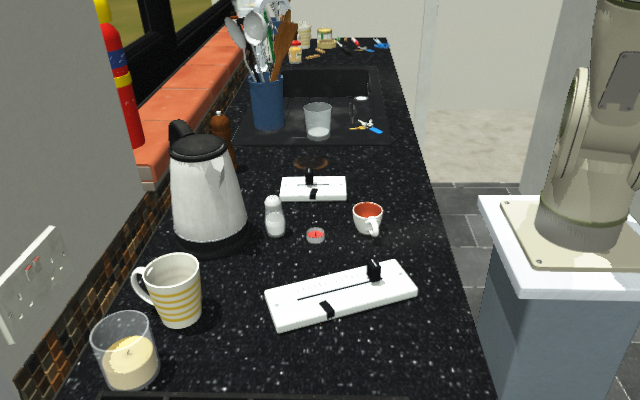

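The long dimmer is on the left in the top view, with its grip at about (231,263) and its tab at about (203,227). The short one is at about (384,203). In the side view the long dimmer's grip is at about (374,270) and its tab at about (327,310). I'll crop both views to measure them.

```bash
python3 - <<'E'
import cv2,numpy as np
a=np.load('top0.npz')['p'][170:310,170:280,::-1]; b=np.load('side0.npz')['p'][245:340,250:430,::-1]
cv2.imwrite('pics/topc.png',cv2.resize(a,None,fx=4,fy=4,interpolation=0))
cv2.imwrite('pics/sidec.png',cv2.resize(b,None,fx=4,fy=4,interpolation=0))
E
```

```text
(no output)
```

View pics/topc.png

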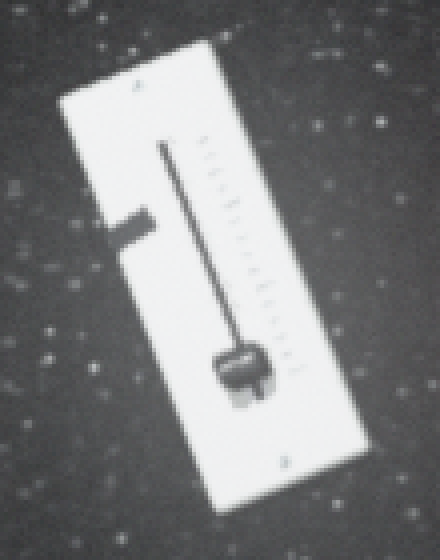

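View pics/sidec.png

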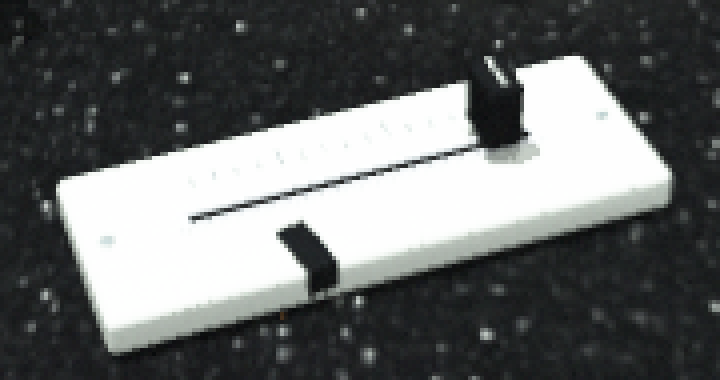

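```bash
cat > h.py <<'E'
import cv2,numpy as np
from cell import cams
def und(n,uv):
    m=cams.camera_model(n); uv=np.asarray(uv,float).reshape(-1,2)
    xd=(uv-[m['cx'],m['cy']])/[m['fx'],m['fy']]; x=xd.copy()
    for _ in range(20): x=xd/(1+m['k1']*(x**2).sum(1,keepdims=True))
    return x,np.array(m['R']),np.array(m['t'])
def plane(n,uv,z):
    x,R,t=und(n,uv); c=-R.T@t; r=np.c_[x,np.ones(len(x))]@R
    return c+r*((z-c[2])/r[:,2])[:,None]
def cloud(n,d):
    v,u=np.nonzero(d>0); x,R,t=und(n,np.c_[u,v]); D=d[v,u][:,None]
    return np.c_[u,v],(np.c_[x,np.ones(len(x))]*D-t)@R
def tri(ps):  # {cam:uv} -> point, residual
    A=np.zeros((3,3));b=np.zeros(3);L=[]
    for n,uv in ps.items():
        x,R,t=und(n,uv); c=-R.T@t; r=np.r_[x[0],1]@R; r/=np.linalg.norm(r)
        P=np.eye(3)-np.outer(r,r); A+=P;b+=P@c;L.append((P,c))
    X=np.linalg.solve(A,b); return X,[np.linalg.norm(P@(X-c)) for P,c in L]
def housing(n,p,roi):
    x0,y0,x1,y1=roi; m=np.zeros(p.shape[:2],np.uint8)
    m[y0:y1,x0:x1]=(p[y0:y1,x0:x1].min(2)>140)*255
    m=cv2.morphologyEx(m,cv2.MORPH_CLOSE,np.ones((3,3)))
    c=max(cv2.findContours(m,cv2.RETR_EXTERNAL,cv2.CHAIN_APPROX_NONE)[0],key=cv2.contourArea)
    return m,c
E
python3 - <<'E'
from h import *
roi={'top':(170,165,280,310),'side':(250,245,430,340)}
for n in('top','side'):
    f=np.load(n+'0.npz');p,d=f['p'],f['d']
    m,c=housing(n,p,roi[n]); W=plane(n,c.reshape(-1,2),22)
    r=cv2.minAreaRect(W[:,:2].astype(np.float32)); print(n,'rect',r, cv2.boxPoints(r).round(1).tolist())
    uv,X=cloud(n,d); x0,y0,x1,y1=roi[n]
    k=(uv[:,0]>x0)&(uv[:,0]<x1)&(uv[:,1]>y0)&(uv[:,1]<y1)
    inside=np.array([cv2.pointPolygonTest(cv2.convexHull(c),tuple(map(float,q)),False)>0 for q in uv[k]])
    Z=X[k][:,2]; print('housing z med',np.median(Z[inside]),'wt',np.median(Z[~inside]))
    hi=X[k][(Z>50)&(Z<75)]; print('grip hi',len(hi),hi.mean(0).round(1) if len(hi) else 0, np.ptp(hi,axis=0))
    # dark blobs inside hull
    hm=np.zeros_like(m); cv2.fillConvexPoly(hm,cv2.convexHull(c),255); hm=cv2.dilate(hm,np.ones((3,3)))
    dk=((p.max(2)<110)&(hm>0)).astype(np.uint8)
    N,l,s,ce=cv2.connectedComponentsWithStats(dk)
    for i in range(1,N):
        if s[i,4]>20: print(s[i],ce[i])
E
```

```text
top rect ((465.6565246582031, 195.46478271484375), (250.63583374023438, 93.79595947265625), 22.101713180541992) [[331.8999938964844, 191.8000030517578], [367.20001220703125, 104.9000015258789], [599.4000244140625, 199.1999969482422], [564.0999755859375, 286.1000061035156]]
housing z med 21.773957460804276 wt -0.184336608584533
grip hi 111 [410.5 172.6  60.5] [22.47305505 25.95306944 16.9370386 ]
[184 179  69  74 156] [227.8525641  207.70512821]
[184 197  10  28  50] [188.92 211.96]
[193 226  27  64 131] [204.2519084  252.17557252]
[253 254  11  27  37] [257.78378378 265.72972973]
[226 258  11  10  40] [231.95  263.475]
[227 282  37  17  46] [244.73913043 290.7826087 ]
side rect ((462.3697509765625, 204.94854736328125), (255.1595001220703, 101.3619613647461), 21.518857955932617) [[325.1000061035156, 205.3000030517578], [362.29998779296875, 111.0], [599.5999755859375, 204.60000610351562], [562.5, 298.8999938964844]]
housing z med 21.613669221053794 wt -0.6134323483060855
grip hi 157 [411.  179.7  58.7] [21.80706419 29.85398515 13.20962058]
[263 258 156  76 579] [353.56476684 277.70984456]
[298 294  22   6  22] [308.5 296.5]
[387 295  31  10  32] [402.46875 300.     ]
[320 301  15  21 149] [327.70469799 310.11409396]
[361 305  25   7  25] [373. 308.]
```

```bash
cat >> h.py <<'E'
YAW=np.radians(22.0);U=np.array([np.cos(YAW),np.sin(YAW)]);V=np.array([-U[1],U[0]]);C=np.array([465.2,197.4])
def loc(X): return np.c_[(X[:,:2]-C)@U,(X[:,:2]-C)@V]
def measure(n,p,d):
    uv=np.stack(np.meshgrid(np.arange(640),np.arange(400)),-1).reshape(-1,2)
    g=p.max(2).reshape(-1).astype(float); w=np.clip((200-g)/150,0,1)
    # tab, darkness-weighted on the z=25 plane; inner part only (housing edge excluded)
    L=loc(plane(n,uv,25)); k=(abs(L[:,0])<60)&(L[:,1]>16)&(L[:,1]<41)
    s=L[k][:,0]; q=w[k]; h=np.histogram(s,np.arange(-60,61,4),weights=q)[0]
    s0=-58+4*h.argmax(); kk=abs(s-s0)<14; print(n,'tab s %.2f t %.2f'%tuple((L[k][kk]*q[kk][:,None]).sum(0)/q[kk].sum()),'width~',(q[kk].sum()/ (q[kk]>=0).sum()*28).round(1))
    uvc,X=cloud(n,d); Lc=loc(X); k=(abs(Lc[:,0])<120)&(abs(Lc[:,1])<30)&(X[:,2]>56)&(X[:,2]<70)
    if k.any():
        a=Lc[k]; print(n,'grip depth n',k.sum(),'z',np.median(X[k][:,2]).round(1),'s',a[:,0].min().round(1),a[:,0].max().round(1),'mid',(np.ptp(a[:,0])/2+a[:,0].min()).round(1),'mean',a.mean(0).round(1),'t',a[:,1].min().round(1),a[:,1].max().round(1),'uv',uvc[k].mean(0).round(1))
E
python3 - <<'E'
from h import *
for n in('top','side'):
    f=np.load(n+'0.npz');measure(n,f['p'],f['d'])
    # yaw from the two long edges / slot
    m,c=housing(n,f['p'],{'top':(170,165,280,310),'side':(250,245,430,340)}[n])
    L=loc(plane(n,c.reshape(-1,2),22)); 
    for sg in(1,-1):
        k=(sg*L[:,1]>38)&(abs(L[:,0])<110)&((abs(L[:,0]-5)>20))
        f1=cv2.fitLine(L[k].astype(np.float32),cv2.DIST_HUBER,0,.01,.01).ravel(); print(n,sg,'edge angle',np.degrees(np.arctan(f1[1]/f1[0])).round(2),'t',np.median(L[k][:,1]).round(1))
    k=abs(L[:,1])<35; print('ends',np.median(L[k&(L[:,0]>0)][:,0]),np.median(L[k&(L[:,0]<0)][:,0]))
E
```

```text
top tab s 37.85 t 29.51 width~ 6.8
top grip depth n 102 z 61.0 s -68.3 -50.9 mid -59.6 mean [-59.7  -2.2] t -15.0 10.9 uv [229.1 260.3]
top 1 edge angle -0.49 t 41.7
top -1 edge angle -0.38 t -47.1
ends 123.18789087957096 -124.43393827800779
side tab s 39.96 t 31.13 width~ 10.8
side grip depth n 119 z 60.7 s -67.2 -49.9 mid -58.6 mean [-57.5   2.7] t -13.2 13.7 uv [373.3 264. ]
side 1 edge angle -0.5 t 57.5
side -1 edge angle -0.48 t -41.5
ends 126.31649154618727 -82.66540895498963
```

```bash
sed -i 's/radians(22.0)/radians(21.55)/' h.py; cat >> h.py <<'E'
from scipy.spatial.transform import Rotation as Ro
def shift(target,yaw_y=None):
    from cell import status
    s=status.get_state(); q=s['orientation']; R=Ro.from_quat([q[1],q[2],q[3],q[0]]).as_matrix()
    print('tcp',s['tool_pos'].round(1),'t',s['time_s'],'shift',(R.T@(np.array(target)-s['tool_pos'])).round(1))
    Y=np.r_[V,0]; T=np.c_[np.cross(Y,[0,0,-1]),Y,[0,0,-1]]
    print('rotvec',np.degrees(Ro.from_matrix(R.T@T).as_rotvec()).round(2))
E
python3 - <<'E'
from h import *
for n in('top','side'):
    f=np.load(n+'0.npz');measure(n,f['p'],f['d'])
g=C-59.3*U-0.9*V; print(g); shift([*g,404]); shift([*g,207])
E
```

```text
top tab s 37.68 t 29.47 width~ 6.6
top grip depth n 102 z 61.0 s -68.3 -50.9 mid -59.6 mean [-59.7  -2.7] t -15.4 10.4 uv [229.1 260.3]
side tab s 39.69 t 31.40 width~ 10.8
side grip depth n 119 z 60.7 s -67.2 -49.9 mid -58.6 mean [-57.5   2.2] t -13.7 13.2 uv [373.3 264. ]
[410.37580703 174.7812497 ]
tcp [223.5 583.5 404. ] t 0.1 shift [-320.7 -314.9    0.4]
rotvec [-7.000e-02 -2.000e-02 -4.251e+01]
tcp [223.5 583.5 404. ] t 0.1 shift [-320.7 -314.6  197.4]
rotvec [-7.000e-02 -2.000e-02 -4.251e+01]
```

```bash
python3 -m crank '1 -20 -20 0 0 0 -3; 1 -55 -54 0 0 0 -8; 1 -95 -93 0 0 0 -13; 1 -135 -133 0 0 0 -18; 1 -175 -172 0 0 0 -23; 1 -215 -211 0 0 0 -28; 1 -255 -250 0 0 0 -33; 1 -287 -281 0 0 0 -38; 1 -308 -302 0 0 0 -41; 1 -320 -314 0 0 0 -42.5; 1 -320.7 -314.9 0 0 0 -42.5; 1 -320.7 -314.9 0 0 0 -42.5' 20; python3 - <<'E'
from h import *
g=C-59.3*U-0.9*V; shift([*g,207])
from cell import status; s=status.get_state(); print(s['qd'].round(3),s['ft_force'],s['joint_positions'].round(2))
E
```

```text
time_s: 1.6
tool_pos: [410.0, 175.6, 404.6]
orientation: [-0.0, -0.187, 0.982, 0.0]
ft_force: [-0.2, 0.5, 0.8]
gripper_width: 1.003
tcp [410.  175.6 404.6] t 1.6 shift [ -0.   -0.9 197.6]
rotvec [ 0.01 -0.01  0.  ]
[-0.007 -0.    -0.007 -0.003  0.     0.002  0.001] [-0.23856559  0.51309567  0.83217054] [-0.75 -0.08  0.23  1.92  0.02  1.3   1.42]
```

```bash
python3 -m crank '1 0 -0.3 15 0 0 0; 1 0 -0.9 45 0 0 0; 1 0 -0.9 80 0 0 0; 1 0 -0.9 115 0 0 0; 1 0 -0.9 150 0 0 0; 1 0 -0.9 178 0 0 0; 1 0 -0.9 193 0 0 0; 1 0 -0.9 197 0 0 0; 1 0 -0.9 197 0 0 0' 20; python3 - <<'E'
from h import *
g=C-59.3*U-0.9*V; shift([*g,207])
for n in('top','side'):
    p,d=cams.read_camera(n); np.savez(n+'1.npz',p=p,d=d); cv2.imwrite(f'pics/{n}1.png',p[:,:,::-1])
E
```

```text
time_s: 2.72
tool_pos: [410.9, 174.3, 208.1]
orientation: [0.0, -0.187, 0.982, 0.0]
ft_force: [-0.2, 0.3, 0.8]
gripper_width: 0.998
tcp [410.9 174.3 208.1] t 2.725 shift [0.3 0.7 1.1]
rotvec [0.01 0.03 0.  ]
```

View pics/side1.png

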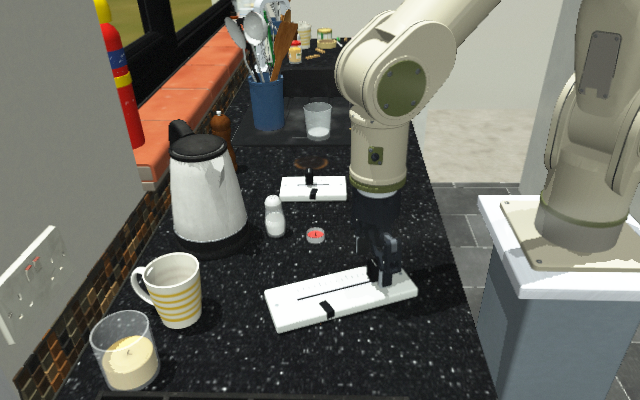

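The fingers straddle the grip at about (382,258), with nothing else near them. Closing gently.

```bash
python3 -m crank '0 0 0 0 0 0 0; -0.3 0 0 0 0 0 0; -0.6 0 0 0 0 0 0; -0.6 0 0 0 0 0 0; -0.6 0 0 0 0 0 0; -0.6 0 0 0 0 0 0; -0.6 0 0 0 0 0 0; -0.6 0 0 0 0 0 0' 20
```

```text
time_s: 3.82
tool_pos: [410.8, 174.4, 208.0]
orientation: [0.0, -0.187, 0.982, 0.0]
ft_force: [-2.6, 2.0, 5.6]
gripper_width: 0.301
```

```bash
python3 -m crank '-0.6 -4 0 0 0 0 0; -0.6 -14 0 0 0 0 0; -0.6 -29 0 0 0 0 0; -0.6 -45 0 0 0 0 0; -0.6 -61 0 0 0 0 0; -0.6 -77 0 0 0 0 0; -0.6 -89 0 0 0 0 0; -0.6 -95 0 0 0 0 0; -0.6 -97.7 0 0 0 0 0; -0.6 -97.7 0 0 0 0 0; -0.6 -97.7 0 0 0 0 0' 20; python3 - <<'E'
from h import *
from cell import status
s=status.get_state(); print(loc(s['tool_pos'][None]),loc(np.array([[410.8,174.4,0]])),s['ft_force'])
E
```

```text
time_s: 5.2
tool_pos: [501.8, 210.4, 208.0]
orientation: [0.001, -0.187, 0.982, 0.0]
ft_force: [0.7, 3.7, 5.0]
gripper_width: 0.298
[[38.83246517 -1.41172945]] [[-59.04549721  -1.41041096]] [0.69251192 3.68672985 4.97019573]
```

```bash
python3 -m crank '-0.2 0 0 0 0 0 0; 0.2 0 0 0 0 0 0; 0.6 0 0 0 0 0 0; 0.6 0 0 0 0 0 0; 0.6 0 0 -10 0 0 0; 0.6 0 0 -35 0 0 0; 0.6 0 0 -75 0 0 0; 0.6 0 0 -120 0 0 0; 0.6 0 15 -160 0 0 0; 0.6 0 50 -185 0 0 0; 0.6 0 95 -195 0 0 0; 0.6 0 140 -195 0 0 0; 0.6 0 185 -195 0 0 0; 0.6 0 220 -195 0 0 0; 0.6 0 240 -195 0 0 0; 0.6 0 250 -195 0 0 0; 0.6 0 250 -195 0 0 0'; python3 - <<'E'
from h import *
for n in('top','side'):
    p,d=cams.read_camera(n); np.savez(n+'2.npz',p=p,d=d); measure(n,p,d)
    cv2.imwrite(f'pics/{n}2.png',p[:,:,::-1])
    x0,y0,x1,y1={'top':(170,165,280,310),'side':(250,225,430,340)}[n]
    cv2.imwrite(f'pics/{n}2c.png',cv2.resize(p[y0:y1,x0:x1,::-1],None,fx=4,fy=4,interpolation=cv2.INTER_CUBIC))
E
```

```text
time_s: 7.32
tool_pos: [410.1, 442.1, 402.8]
orientation: [0.0, -0.187, 0.982, -0.0]
ft_force: [0.5, -0.2, -0.1]
gripper_width: 0.801
top tab s 37.69 t 29.42 width~ 6.8
top grip depth n 96 z 60.9 s 29.5 47.7 mid 38.6 mean [38.  -2.7] t -15.3 10.2 uv [212.8 218.2]
side tab s 39.65 t 31.40 width~ 10.6
side grip depth n 124 z 60.9 s 30.2 48.2 mid 39.2 mean [40.3  2. ] t -12.6 13.3 uv [318.5 277.2]
```

View pics/top2c.png

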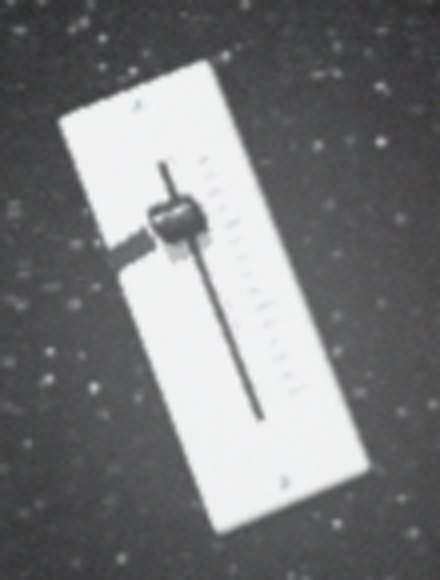

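View pics/side2c.png

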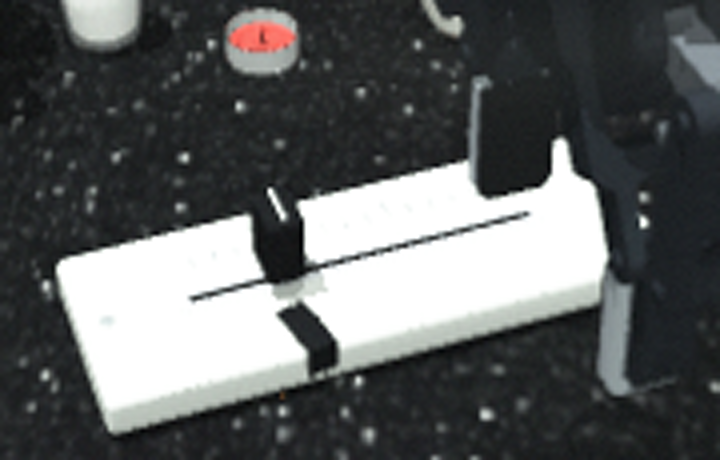

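View pics/top2.png

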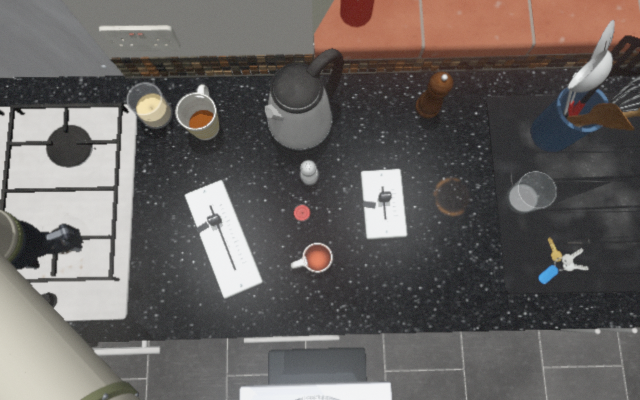

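Both views agree that the grip is level with the tab: 0.9 mm past it in the top view and 0.45 mm short of it in the side view. The grip is at about (213,218) in the top picture. The gripper is well clear, the fan dimmer is untouched, and the contact force is about zero. Handing in.

```bash
python3 - <<'E'
from cell import robot,status
print(status.get_state()['time_s'],status.get_state()['qd'].round(4)); print(robot.finish_job())
E
```

```text
7.425 [ 0.0033 -0.0011  0.0002 -0.0001  0.0008 -0.001  -0.0002]
the job is handed in; nothing more can be done
None
```

I gripped the longer dimmer's grip across the track at 20 N and slid it about 98 mm to its tab. I then let go, lifted the gripper clear, and handed the job in at 7.4 s.

**Position:** with the arm withdrawn, the middle of the grip measured 0.9 mm past the tab in the top view and 0.45 mm short of it in the side view. The two views disagree by about 1.4 mm, which is within the 2 mm calibration. Averaged, the grip is about 0.2 mm past the tab.

**Height check:** the grip top measured about 61 mm, against the stated 62 mm.

**Other checks:** I didn't touch the shorter dimmer, and it looks unchanged in the final top picture. I compared it by eye only. The force on the tool after retreating was about 0.5 N, in line with the zero reading, so the robot was touching nothing.

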